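Stroke the pill organiser's flaps shut

TASK

All seven flaps of the pill organiser stand ajar. Starting at its blue end, run the shut fingertips lightly along the row of white buttons to the white end, so that the flaps are pressed shut one after another in that order. Do not lift, tip or shove the organiser, do not press hard, leave the things around it where they stand, and finish clear of everything.

Things in the scene. Friction and masses are not known exactly. Their poses are not given: they have to be found in the camera images.
- organiser: translucent weekly pill organiser standing loose on the sill (about 0.65 kg) on its dark weighted steel foot plate (230 x 50 x 5): 226 long, 38 wide, 31 high in all. Origin: centre of its underside. Its x axis runs along the row of seven flaps, from the opaque blue end block (x = -98 to -113 mm) to the white end block (x = +98 to +113 mm); z up. Both end blocks reach 31 mm above the sill, level with the tops of the shut flaps
- flap1 (a joint): angle (rad) of flap 1 counted from the blue end: 0 shut, limit 1.2, starts at 0.35 to 0.8. Pale blue translucent plate 25 long (along the row), 34 wide, 2 thick, hinged across the row on its edge nearest the blue end, so the free edge toward the white end stands up. Hinge line 30 mm above the sill, at organiser x = -97 mm; each next flap's lies 28 mm further
- flap2 (a joint): angle (rad) of flap 2 counted from the blue end: 0 shut, limit 1.2, starts at 0.35 to 0.8. Built like flap 1. The hinges rub a little (0.003 N m, no spring): a flap stays at the angle where it is left, and a fraction of a newton on its button moves it
- flap3 (a joint): angle (rad) of flap 3 counted from the blue end: 0 shut, limit 1.2, starts at 0.35 to 0.8. Built like flap 1
- flap4 (a joint): angle (rad) of flap 4 counted from the blue end: 0 shut, limit 1.2, starts at 0.35 to 0.8. Built like flap 1
- flap5 (a joint): angle (rad) of flap 5 counted from the blue end: 0 shut, limit 1.2, starts at 0.35 to 0.8. Built like flap 1
- flap6 (a joint): angle (rad) of flap 6 counted from the blue end: 0 shut, limit 1.2, starts at 0.35 to 0.8. Built like flap 1
- flap7 (a joint): angle (rad) of flap 7 counted from the blue end: 0 shut, limit 1.2, starts at 0.35 to 0.8. Built like flap 1
- button1 (a point): centre of the top of the white press button of flap 1: a low rounded dome 16 in diameter, 3 high, on the flap's middle line 18 mm from the hinge line. It is sprung and sinks up to 2.5 mm into the flap under 1 to 1.7 N. With the flap shut and the button free its top is 34 mm above the sill, at organiser x = -79 mm for button 1 and 28 mm further for each next button, y = 0
- button2 (a point): centre of the top of the white press button of flap 2
- button3 (a point): centre of the top of the white press button of flap 3
- button4 (a point): centre of the top of the white press button of flap 4
- button5 (a point): centre of the top of the white press button of flap 5
- button6 (a point): centre of the top of the white press button of flap 6
- button7 (a point): centre of the top of the white press button of flap 7
- measuring_cap: aluminium measuring cap, loose, 26 across, 22 high; origin under its centre. Stands beside the organiser
- toothpick_holder: bamboo toothpick holder, loose, 42 across, 52 high, picks to 71; origin under its centre. Stands beside the organiser
- tablet_jar: small amber tablet jar with a white cap, loose, 40 across, 62 high; origin under its centre. Stands beside the organiser
- cake_tester_stand: stainless stand with two cake testers, loose, 68 across, 132 high; origin under its centre
- dish: shallow blue ceramic dish, loose, 90 across, 22 high; origin under its centre
- pot_left: succulent in a white ceramic pot, at the robot's left, loose, pot 106 across and 80 high, leaves to about 125 high; origin under its centre
- pot_right: succulent in a terracotta-coloured pot, at the robot's right, loose, same size as the other; origin under its centre
Mind the look-alikes: they are no part of the job. There is more than one size of the organiser; the one meant has the size given above.

How it is judged:
On the way, in this order (a step that is already met when the one before it is completed fails the run):
1. flap 1 from the blue end is pressed shut (below 0.15 rad), before any of the later ones (value of joint flap1 below 0.15 rad), for 0.02 s.
2. flap 2 from the blue end is pressed shut (below 0.15 rad), next after the one before it (value of joint flap2 below 0.15 rad), for 0.02 s.
3. flap 3 from the blue end is pressed shut (below 0.15 rad), next after the one before it (value of joint flap3 below 0.15 rad), for 0.02 s.
4. flap 4 from the blue end is pressed shut (below 0.15 rad), next after the one before it (value of joint flap4 below 0.15 rad), for 0.02 s.
5. flap 5 from the blue end is pressed shut (below 0.15 rad), next after the one before it (value of joint flap5 below 0.15 rad), for 0.02 s.
6. flap 6 from the blue end is pressed shut (below 0.15 rad), next after the one before it (value of joint flap6 below 0.15 rad), for 0.02 s.
7. flap 7 from the blue end is pressed shut (below 0.15 rad), next after the one before it (value of joint flap7 below 0.15 rad), for 0.02 s.
At the end, for the whole second after the job is handed in: all seven flaps are shut (each below 0.15 rad, its button within about 3 mm of fully down), the organiser is at rest, upright (within 0.05 rad) and within 25 mm of where it stood, and every other thing is within 15 mm of where it stood (value of joint each of flap1, flap2, flap3, flap4, flap5, flap6, flap7 below 0.15 rad and distance of organiser from where it was at the start of the episode below 0.025 m and angle between organiser's own z axis and vertical below 0.05 rad and linear speed of organiser below 0.01 m/s and distance of each of measuring_cap, toothpick_holder, tablet_jar, cake_tester_stand, dish, pot_left, pot_right from where it was at the start of the episode below 0.015 m); the robot touches nothing.
It fails at once if the organiser is pressed or pushed harder than 20 N (contact force between any of the fingers, the arm and organiser above 20 N).
It fails at once if the organiser is lifted by more than 8 mm, tipped by more than 0.15 rad or pushed more than 25 mm away (height (world z) of organiser above 0.008 m or angle between organiser's own z axis and vertical above 0.15 rad or distance of organiser from where it was at the start of the episode above 0.025 m).
It fails at once if one of the other things is moved by more than 15 mm or tipped (distance of any of measuring_cap, toothpick_holder, tablet_jar, cake_tester_stand, dish, pot_left, pot_right from where it was at the start of the episode above 0.015 m or angle between any of measuring_cap, toothpick_holder, tablet_jar, cake_tester_stand, dish, pot_left, pot_right's own z axis and vertical above 0.25 rad).
It also fails if it takes over 45 s, if anything falls off the work surface, if the arm or the gripper's body presses on something with over 40 N, if the wrist force passes 120 N, or if a joint passes its speed limit or range.

ROBOT

A 6-joint arm with a two-finger parallel gripper is mounted at the origin on the work surface. World frame = base frame: x ahead of the robot, y to its left, z up, the work surface at z = 0. Lengths are in m, angles in rad, forces in N, time in s.
With the tool pointing down it reaches from about 0.35 to 0.85 m from the base axis. Payload 8.1 kg.
Tool frame: the origin (TCP) lies between the finger pads; the fingertips stand 8 mm ahead of it and the grasp point (between the pads) lies 11 mm behind it; z points along the fingers, y is the line along which they close (so a half turn about z gives the same grasp; the last joint's range is limited). The gripper opens to 93 mm and grips with 3 to 60 N. Pads are 15 mm wide; open, the fingers measure 128 mm over their backs; the gripper's body (75 mm by 188 mm) begins 65 mm behind the grasp point.
Start: joints at [1.088, 0.13, 1.488, -0, 1.523, -0.085], TCP at [0.232, 0.553, 0.227] pointing down, gripper open.
Joint ranges: [-2.96, 2.96], [-0.89, 2.26], [0.02, 2.5], [-1.34, 4.48], [0, 2.73], [-2.66, 2.66]. Speed limits (rad/s): [2.39, 2.39, 2.79, 3.14, 3.14, 3.14].

INTERFACE

Orientations are given as a unit quaternion [x, y, z, w].
In Python, from cell import ctrl gives the robot as it stands. The module is installed in compiled form; this text tells all that it offers.
- The arm moves only by the tool apply_moves, never from a script. Its argument "series" is one flat list of numbers, 7 for each row, row after row: the turn, a rotation vector about the tool's x, y, z in degrees, then the shift along the tool's x, y, z in m, then the gripper command: -1 is fully open, 1 is shut, values between are in proportion. In form: [rx, ry, rz, x, y, z, claw, rx, ry, rz, x, y, z, claw, ...]. A call has exactly 10 rows; each row is the pose to reach, as a shift and turn from the pose commanded when the call began, along the tool's axes at that moment; what a row does not reach only later rows make up. A row lasts 1/8 s, in which the tool goes at most 62.5 mm and 10.7 degrees, less where a joint would pass 70% of its speed; a pose out of reach is approached as far as the arm can. A call with a gripper value outside its range is refused whole. The fingers move at their own pace and stop on an object; "force" is the grip in N (left out, the last holds). Time passes only in rows, so rows that repeat a pose let the fingers close, or fill a call up. It gives the time, the measured TCP pose, the force, the opening and the grip force at its end, in the units of the state.
- ctrl.observe(): the state, without advancing time (a new reading comes with each control period).
- ctrl.snapshot(name): name is "scene" or "top" or "wrist"; returns the picture (480x640x3 uint8, red, green, blue); there is no depth.
- ctrl.camera_params(name): a dict with "fx", "fy", "cx", "cy" (pixels), "rvec" (rotation vector, rad) and "tvec" (3), from world to camera coordinates, as OpenCV has them; the wrist camera has in their place "tool_from_camera" (4x4, takes a point from camera to tool coordinates, whose origin is the TCP and whose axes are the flange's). Camera axes: x right, y down, z forward; pixel columns grow to the right and rows downward; lengths in m; the calibration is good to about 2 mm. A picture is of the moment at which its call begins: read the wrist's pose just before it. camera_params takes no time and is no camera call.
- ctrl.hand_in(): hands the job in; it is judged then, once.
The state is a dict: "time_s": time; "q": joint angles; "joint_velocities": joint speeds; "effort": joint torques, N m; "tool_pos": TCP position; "tool_rot": TCP orientation; "contact_force": force on the tool from outside, world axes, zero at the start; "ft_torque": the same for the moment, N m; "finger_gap": finger opening in m; "grasp_force": force on a finger pad.
Only numpy, scipy, OpenCV 4.12 (cv2) and the standard library are available. Lean on these libraries where they do the work, as an engineer would, in place of code of your own. Each camera call takes 0.05 s, during which the arm holds its last target. There are 200 camera calls.

## Working session

There is one attempt and no reset: what is moved stays moved. The work goes in short steps, Python scripts to look and compute and a tool call to move; the robot and the scene stay as the last step left them, time stands still between calls to the robot, and variables do not carry over. Pictures are saved under pics/ and viewed, at most 10 in all, crops included, and the job is handed in when it is done.

Besides the shell and the picture viewer there is one more tool, called after "Request:" as name(argument=value, ...) on one line, values as JSON. apply_moves: Moves the arm, as the interface text tells. Its arguments: {"type":"object","properties":{"series":{"type":"array"},"force":{"type":"number"}},"required":["series"]}

```bash
mkdir -p pics
python3 - <<'E'
from cell import ctrl
import cv2
s=ctrl.observe(); print(s['time_s'],s['tool_pos'],s['tool_rot'],s['finger_gap'])
for n in ("top","scene"):
    cv2.imwrite(f"pics/{n}0.png",ctrl.snapshot(n)[:,:,::-1]); print(n,ctrl.camera_params(n))
E
```

```text
0.0 [0.23212915 0.55266009 0.22558395] [ 1.97578429e-01  9.80286637e-01 -8.97167291e-04 -2.62783742e-04] 0.09296235229242164
top {'fx': 482.8262515224235, 'fy': 482.8262515224235, 'cx': 318.90842811339, 'cy': 236.06319284507134, 'rvec': array([ 2.17273887, -2.18718166,  0.05931387]), 'tvec': array([-0.00964933,  0.59663693,  1.19626003])}
scene {'fx': 476.0077266701241, 'fy': 476.0077266701241, 'cx': 324.40393504377596, 'cy': 238.5644045220394, 'rvec': array([ 1.57143365,  2.06285294, -0.78168195]), 'tvec': array([ 0.1562842 , -0.38100422,  1.40469625])}
```

View pics/top0.png

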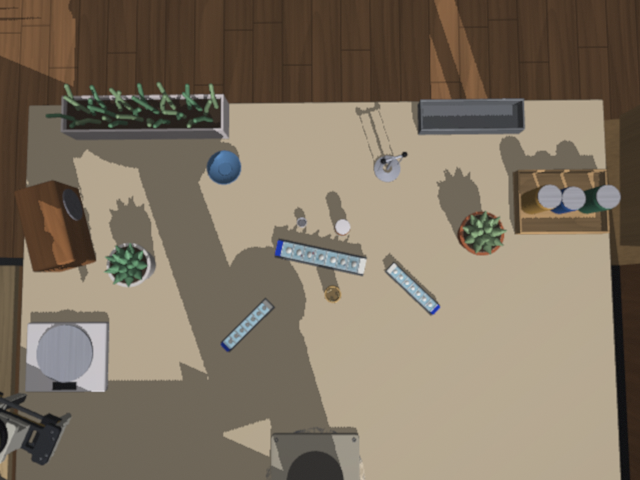

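View pics/scene0.png

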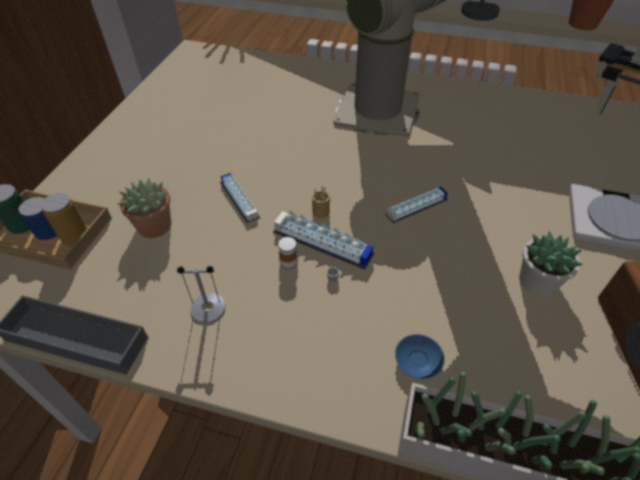

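The organiser meant is the large one in the middle: in the top view its blue end is at about (279,249) and its white end at about (363,266). The two smaller look-alikes are at (247,325) and (412,289). The holder is at (333,294), the jar at (343,227) and the cap at (301,222).

```bash
cat > h.py <<'E'
import cv2, numpy as np
from scipy.spatial.transform import Rotation as R
from cell import ctrl
def ray(cam,uv):
    """world origin and direction of pixel rays of a fixed camera"""
    p=ctrl.camera_params(cam); M=R.from_rotvec(p['rvec']).as_matrix()
    d=np.c_[(np.atleast_2d(uv)-[p['cx'],p['cy']])/[p['fx'],p['fy']],np.ones(len(np.atleast_2d(uv)))]
    return -M.T@p['tvec'], d@M
def plane(o,d,z): return o+d*((z-o[2])/d[:,2])[:,None]
def blobs(m,lo=8):
    n,_,st,c=cv2.connectedComponentsWithStats(m.astype(np.uint8)); return [(st[i,4],*c[i].round(1)) for i in range(1,n) if st[i,4]>=lo]
E
python3 - <<'E'
from h import *
for cam,box in (("top",(235,275,265,370)),("scene",(205,270,268,378))):
    im=cv2.imread(f"pics/{cam}0.png"); y0,y1,x0,x1=box
    c=im[y0:y1,x0:x1].astype(int); b,g,r=c[...,0],c[...,1],c[...,2]
    print(cam)
    for nm,m,z in (("blue",(b>110)&(r<60)&(g<90),.031 if cam=="top" else .02),("white",(c.min(2)>190),.031)):
        for a,u,v in blobs(m,3):
            o,d=ray(cam,[u+x0,v+y0]); print(nm,a,u+x0,v+y0,plane(o,d,z)[0].round(4))
im=cv2.imread("pics/top0.png")[235:280,265:375]; cv2.imwrite("pics/c1.png",cv2.resize(im,None,fx=7,fy=7,interpolation=cv2.INTER_CUBIC))
E
```

```text
top
blue 72 278.5 247.7 [0.5674 0.0873 0.031 ]
white 9 289.0 251.0 [0.559  0.0611 0.031 ]
white 6 299.2 253.0 [0.5539 0.0356 0.031 ]
white 3 309.7 255.7 [0.547  0.0095 0.031 ]
white 5 321.4 257.8 [ 0.5415 -0.0196  0.031 ]
white 13 333.4 260.6 [ 0.5344 -0.0494  0.031 ]
white 72 361.7 265.4 [ 0.522  -0.1196  0.031 ]
white 3 343.3 262.3 [ 0.53  -0.074  0.031]
white 3 354.7 264.7 [ 0.5239 -0.1022  0.031 ]
scene
blue 75 366.7 251.3 [0.5602 0.0859 0.02  ]
white 39 280.6 216.9 [ 0.5221 -0.1204  0.031 ]
white 78 287.4 242.0 [ 0.5891 -0.0821  0.031 ]
```

View pics/c1.png

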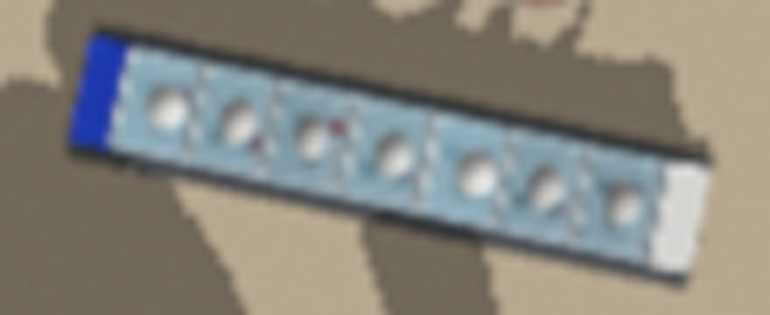

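Blue block centre is at about (0.567, 0.087) and white at (0.522, -0.120). They are 212 mm apart against the expected 211, so this is the right organiser. I'll travel over it with the fingers closing.

Request:
apply_moves(series=[0,0,6,-0.04,-0.032,0,1,0,0,12,-0.08,-0.064,0,1,0,0,19,-0.12,-0.096,0,1,0,0,26,-0.16,-0.128,0,1,0,0,32,-0.2,-0.16,0,1,0,0,40,-0.25,-0.2,0,1,0,0,48,-0.3,-0.24,0,1,0,0,56,-0.35,-0.28,0,1,0,0,64,-0.4,-0.32,0,1,0,0,72,-0.45,-0.36,0,1], force=10)

```text
time_s: 1.35
tool_pos: [0.5046, 0.0517, 0.2264]
tool_rot: [0.738, 0.675, 0.0, -0.0]
contact_force: [0.5, 1.1, 0.6]
finger_gap: 0.0013
grasp_force: 0.0
```

Run:
```python
from h import *
s=ctrl.observe(); print(s['time_s'],s['tool_pos'],s['tool_rot'],s['finger_gap'],s['contact_force'])
p=ctrl.camera_params('wrist'); print(p)
cv2.imwrite("pics/w1.png",ctrl.snapshot('wrist')[:,:,::-1])
```

```text
1.35 [0.50461078 0.05172217 0.22641603] [ 7.37634914e-01  6.75199762e-01  2.81674368e-05 -1.17736490e-04] 0.0013207448839998148 [0.47954463 1.1105238  0.58480065]
{'fx': 356.2217560013778, 'fy': 356.2217560013778, 'cx': 317.2244492621473, 'cy': 237.94210441063254, 'tool_from_camera': array([[-7.22007140e-05, -9.65223409e-01, -2.61426406e-01,
         7.23181404e-02],
       [ 9.99999790e-01, -2.38012403e-04,  6.02595762e-04,
         8.42590848e-04],
       [-6.43862263e-04, -2.61426308e-01,  9.65223223e-01,
        -1.58156422e-01],
       [ 0.00000000e+00,  0.00000000e+00,  0.00000000e+00,
         1.00000000e+00]])}
```

View pics/w1.png

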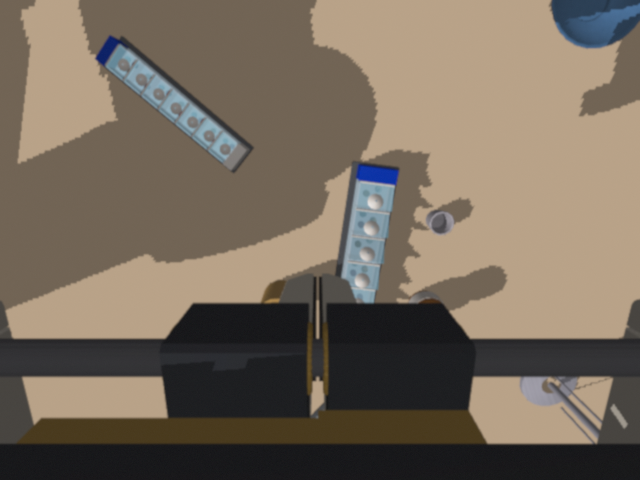

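The wrist view shows the blue end at (377,174), buttons at (375,201), (370,229), (367,254) and (362,281), and the shut fingers at (318,290). Next I refine the lateral line and yaw from this view.

Run:
```python
from h import *
p=ctrl.camera_params('wrist'); s=ctrl.observe(); T=p['tool_from_camera']; Q=R.from_quat(s['tool_rot']).as_matrix()
def wr(uv,z):
    d=np.c_[(np.atleast_2d(uv)-[p['cx'],p['cy']])/[p['fx'],p['fy']],np.ones(len(uv))]@T[:3,:3].T@Q.T
    return plane(s['tool_pos']+Q@T[:3,3],d,z)
im=cv2.imread("pics/w1.png").astype(int); b,g,r=im[...,0],im[...,1],im[...,2]
m=((b>110)&(r<60)&(g<100)); m[:150]=0; m[200:]=0; m[:,:340]=0; m[:,420:]=0
rc=cv2.minAreaRect(np.argwhere(m)[:,::-1].astype(np.float32)); print(rc); c=wr([rc[0]],.031)[0]
print("blue rect corners",wr(cv2.boxPoints(rc),.031).round(4).tolist())
w=(im.min(2)>165); w[:185]=0; w[295:]=0; w[:,:345]=0; w[:,395:]=0
bt=np.array([x for x in blobs(w,30)]); print(bt); B=wr(bt[:,1:],.040); print(B.round(4))
v=np.polyfit(B[:,1],B[:,0],1); print("slope dx/dy",v[0],"top-view slope",.0454/.2069,"blue c",c, "line at blue",np.polyval(v,c[1]))
```

```text
((376.5416259765625, 174.20022583007812), (40.747745513916016, 14.334622383117676), 7.907163143157959)
blue rect corners [[0.5494, 0.0775, 0.031], [0.5523, 0.091, 0.031], [0.5912, 0.0817, 0.031], [0.5887, 0.0681, 0.031]]
[[109.  372.2 203. ]
 [ 82.  368.4 230.1]
 [ 71.  364.3 256.5]
 [110.  360.1 284.2]]
[[ 0.5632  0.0532  0.04  ]
 [ 0.5578  0.0264  0.04  ]
 [ 0.552  -0.0008  0.04  ]
 [ 0.5457 -0.0306  0.04  ]]
slope dx/dy 0.20950796816130174 top-view slope 0.21942967617206383 blue c [0.57038082 0.07962343 0.031     ] line at blue 0.5688387208153765
```

The arm was still settling when that pose was read (5 mm lag). With that corrected, the wrist view agrees with the top view: blue block centre at about (0.5675, 0.086), row direction (-0.212, -0.977). Next I go over the blue end and descend to a hover.

Request:
apply_moves(series=[0,0,2,0.014,0.015,0,1,0,0,4,0.028,0.03,0,1,0,0,6,0.042,0.045,0,1,0,0,7.4,0.0543,0.0577,0.01,1,0,0,7.4,0.0543,0.0577,0.045,1,0,0,7.4,0.0543,0.0577,0.085,1,0,0,7.4,0.0543,0.0577,0.125,1,0,0,7.4,0.0543,0.0577,0.15,1,0,0,7.4,0.0543,0.0577,0.163,1,0,0,7.4,0.0543,0.0577,0.163,1])

```text
time_s: 2.65
tool_pos: [0.5654, 0.1029, 0.0628]
tool_rot: [0.778, 0.628, -0.001, -0.001]
contact_force: [1.1, 0.0, 1.0]
finger_gap: 0.0006
grasp_force: 0.0
```

Run:
```python
from h import *
ctrl.snapshot('top'); ctrl.snapshot('top')
s=ctrl.observe(); im=ctrl.snapshot('wrist')[:,:,::-1]; print(s['time_s'],s['tool_pos'],s['tool_rot'],s['contact_force'])
cv2.imwrite("pics/w2.png",im); cv2.imwrite("pics/s2.png",cv2.resize(ctrl.snapshot('scene')[150:300,260:420,::-1],None,fx=4,fy=4,interpolation=cv2.INTER_CUBIC))
```

```text
2.75 [0.56698524 0.10304256 0.0648071 ] [7.78180430e-01 6.28040314e-01 6.19867211e-04 4.44990332e-04] [-0.11934875 -0.30126061  1.14120536]
```

View pics/w2.png

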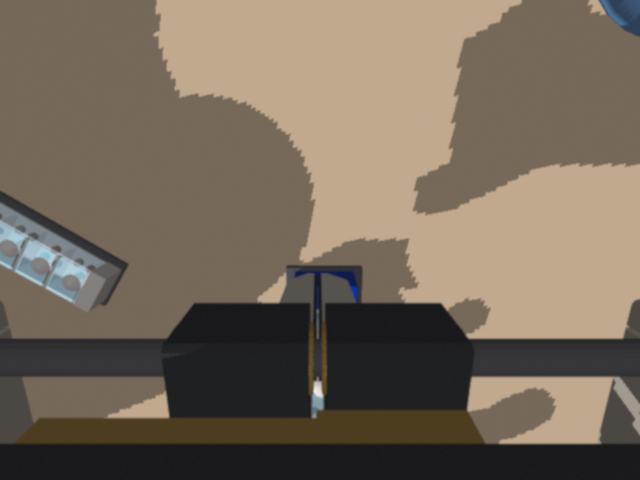

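View pics/s2.png

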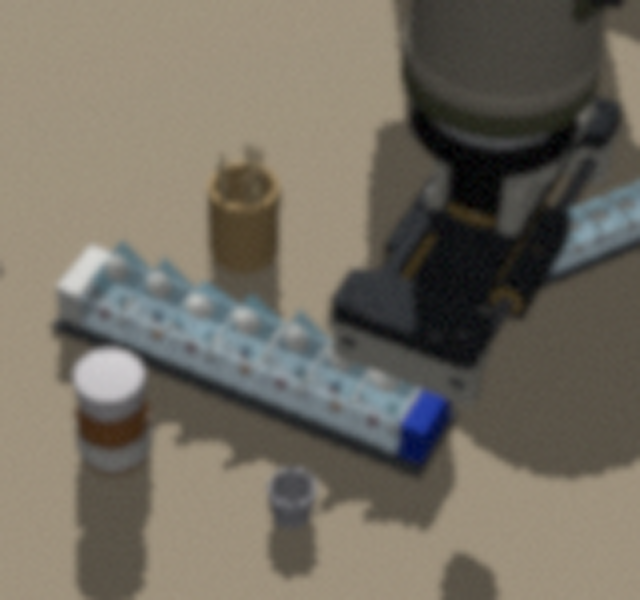

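The tip hovers over the blue end block. The plate end spans (288..362, 267) in the wrist view, and the fingers are at u=318. In the scene view all seven flaps stand ajar and the neighbours are clear. Next I check the settled pose and the end edges from this near view.

Run:
```python
from h import *
for i in range(4):
    s=ctrl.observe(); im=ctrl.snapshot('wrist'); print(s['time_s'],s['tool_pos'].round(4),s['contact_force'].round(2))
p=ctrl.camera_params('wrist'); T=p['tool_from_camera']; Q=R.from_quat(s['tool_rot']).as_matrix()
def wr(uv,z):
    d=np.c_[(np.atleast_2d(uv)-[p['cx'],p['cy']])/[p['fx'],p['fy']],np.ones(len(uv))]@T[:3,:3].T@Q.T
    return plane(s['tool_pos']+Q@T[:3,3],d,z)
P=wr([[288,267],[362,267]],.005); B=wr([[295,273],[358,273]],.031)
for nm,a in (("plate end",P),("block end",B)): print(nm,a.round(4).tolist(),"len",np.linalg.norm(a[1]-a[0]).round(4),"in tool",((a.mean(0)-s['tool_pos'])@Q).round(4))
tip=Q@[0,0,.008]+s['tool_pos']; print("tip",tip)
print("Qx",Q[:,0].round(4)); cv2.imwrite("pics/w3.png",cv2.resize(im[230:310,250:400,::-1],None,fx=5,fy=5,interpolation=cv2.INTER_CUBIC))
```

```text
2.85 [0.5674 0.1031 0.0653] [-0.84  0.26  1.29]
2.9 [0.5673 0.1031 0.0652] [-0.1   0.03  0.2 ]
2.95 [0.5671 0.1031 0.065 ] [-0.31  0.16 -0.71]
3.0 [0.5669 0.103  0.0647] [ 0.93 -0.42 -0.48]
plate end [[0.5482, 0.1009, 0.005], [0.5951, 0.0907, 0.005]] len 0.048 in tool [-0.0061  0.006   0.0597]
block end [[0.5554, 0.1052, 0.031], [0.5907, 0.0975, 0.031]] len 0.0361 in tool [-0.0004  0.0063  0.0337]
tip [0.56694295 0.10303619 0.05673482]
Qx [2.112e-01 9.774e-01 5.000e-04]
```

View pics/w3.png

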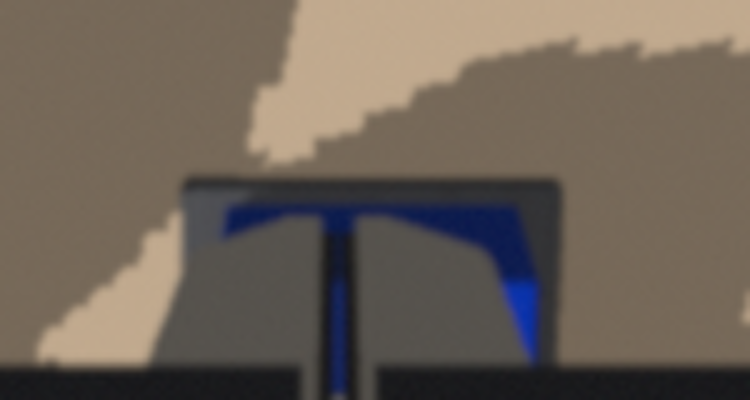

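From the near view the tool is at organiser x ≈ -121 mm, aligned in yaw, and needs to shift about 5 mm along tool +y. Next I shift and lower to a tip height of about 35 mm, just ahead of the blue block.

Request:
apply_moves(series=[0,0,0,0,0.002,0.003,1,0,0,0,0,0.004,0.008,1,0,0,0,0,0.005,0.013,1,0,0,0,0,0.005,0.018,1,0,0,0,0,0.005,0.021,1,0,0,0,0,0.005,0.021,1,0,0,0,0,0.005,0.021,1,0,0,0,0,0.005,0.021,1,0,0,0,0,0.005,0.021,1,0,0,0,0,0.005,0.021,1])

```text
time_s: 4.3
tool_pos: [0.5711, 0.1019, 0.0427]
tool_rot: [0.778, 0.628, 0.0, 0.0]
contact_force: [-0.2, 0.5, -0.0]
finger_gap: 0.0003
grasp_force: 0.0
```

Run:
```python
from h import *
for i in range(6):
    s=ctrl.observe(); im=ctrl.snapshot('wrist'); print(s['time_s'],s['tool_pos'].round(4),s['contact_force'].round(2))
```

```text
4.3 [0.5711 0.1019 0.0427] [-0.19  0.49 -0.  ]
4.35 [0.5711 0.1019 0.0427] [ 0.08  0.08 -0.15]
4.4 [0.5711 0.1019 0.0426] [-0.05 -0.59 -0.94]
4.45 [0.5711 0.1019 0.0427] [0.32 0.08 0.08]
4.5 [0.5711 0.1019 0.0426] [ 0.37  0.11 -0.52]
4.55 [0.5711 0.1019 0.0426] [-0.47 -0.26  0.51]
```

Settled: tip at 34.7 mm. Now I slide along the row with the tip at about 33.5 mm, gently.

Request:
apply_moves(series=[0,0,0,-0.002,0,0.0006,1,0,0,0,-0.005,0,0.0012,1,0,0,0,-0.009,0,0.0012,1,0,0,0,-0.014,0,0.0012,1,0,0,0,-0.019,0,0.0012,1,0,0,0,-0.024,0,0.0012,1,0,0,0,-0.029,0,0.0012,1,0,0,0,-0.034,0,0.0012,1,0,0,0,-0.039,0,0.0012,1,0,0,0,-0.042,0,0.0012,1])

```text
time_s: 5.85
tool_pos: [0.5622, 0.0605, 0.0416]
tool_rot: [0.778, 0.628, 0.0, 0.0]
contact_force: [-1.0, 0.8, 1.0]
finger_gap: 0.0003
grasp_force: 0.5
```

Run:
```python
from h import *
for i in range(3):
    s=ctrl.observe(); im=ctrl.snapshot('scene'); print(s['time_s'],s['tool_pos'].round(4),s['contact_force'].round(2))
cv2.imwrite("pics/s3.png",cv2.resize(im[190:290,260:390,::-1],None,fx=6,fy=6,interpolation=cv2.INTER_CUBIC))
```

```text
5.85 [0.5622 0.0605 0.0416] [-0.96  0.82  0.97]
5.9 [0.5622 0.0603 0.0415] [ 1.07 -0.55  0.93]
5.95 [0.5622 0.0605 0.0415] [ 0.38 -0.08  0.96]
```

View pics/s3.png

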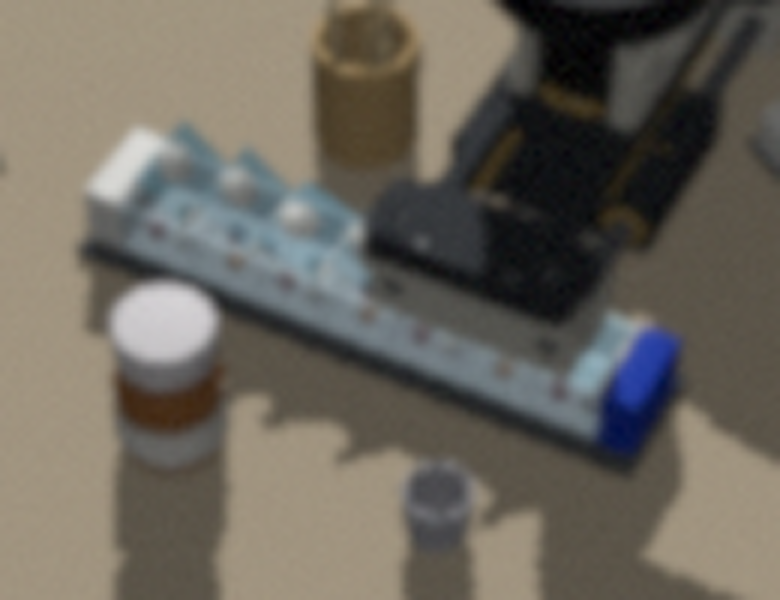

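Force is a steady ~1 N upward at org x ≈ -79. The scene view shows flap 1 flat beside the blue block at (600,360) and the later flaps still ajar at (180,150)–(340,220). The grey part is the gripper body overhanging toward the camera. I continue the stroke.

Request:
apply_moves(series=[0,0,0,-0.003,0,0,1,0,0,0,-0.008,0,0,1,0,0,0,-0.013,0,0,1,0,0,0,-0.018,0,0,1,0,0,0,-0.023,0,0,1,0,0,0,-0.028,0,0,1,0,0,0,-0.033,0,0,1,0,0,0,-0.038,0,0,1,0,0,0,-0.043,0,0,1,0,0,0,-0.048,0,0,1])

```text
time_s: 7.25
tool_pos: [0.5519, 0.0136, 0.0414]
tool_rot: [0.778, 0.628, -0.0, -0.0]
contact_force: [-0.1, 0.1, 0.4]
finger_gap: 0.0006
grasp_force: 0.5
```

Request:
apply_moves(series=[0,0,0,-0.005,0,0,1,0,0,0,-0.01,0,0,1,0,0,0,-0.015,0,0,1,0,0,0,-0.02,0,0,1,0,0,0,-0.025,0,0,1,0,0,0,-0.03,0,0,1,0,0,0,-0.035,0,0,1,0,0,0,-0.04,0,0,1,0,0,0,-0.045,0,0,1,0,0,0,-0.048,0,0,1])

```text
time_s: 8.5
tool_pos: [0.5418, -0.0333, 0.0414]
tool_rot: [0.778, 0.628, -0.0, -0.0]
contact_force: [-0.0, 1.3, 0.2]
finger_gap: 0.0006
grasp_force: 0.2
```

Run:
```python
from h import *
for i in range(3):
    s=ctrl.observe(); im=ctrl.snapshot('scene'); w=ctrl.snapshot('wrist'); print(s['time_s'],s['tool_pos'].round(4),s['contact_force'].round(2))
a=cv2.resize(im[190:290,260:390,::-1],(650,500)); b=w[120:320,220:480,::-1]
cv2.imwrite("pics/s4.png",cv2.resize(np.hstack([a[:, :],cv2.resize(b,(650,500))]),(800,308)))
```

```text
8.5 [ 0.5418 -0.0333  0.0414] [-0.03  1.25  0.18]
8.6 [ 0.5417 -0.0334  0.0413] [-0.24 -0.03  0.34]
8.7 [ 0.5418 -0.0331  0.0413] [0.47 0.58 0.69]
```

View pics/s4.png

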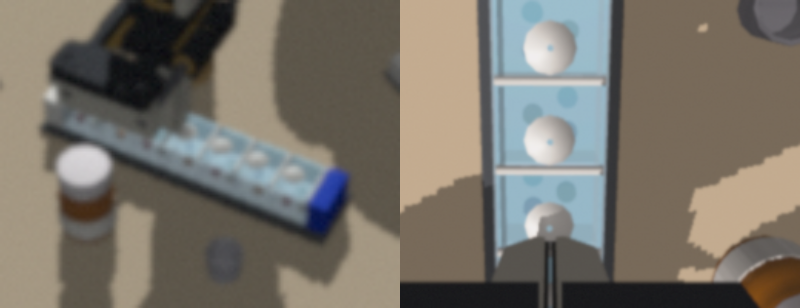

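Flaps 1–4 are shut behind the tip, it runs centred on the buttons, and the organiser has not moved. It is now at org x ≈ +17, with about 75 mm to go.

Request:
apply_moves(series=[0,0,0,-0.003,0,0,1,0,0,0,-0.008,0,0,1,0,0,0,-0.013,0,0,1,0,0,0,-0.018,0,0,1,0,0,0,-0.023,0,0,1,0,0,0,-0.028,0,0,1,0,0,0,-0.033,0,0,1,0,0,0,-0.038,0,0,1,0,0,0,-0.043,0,0,1,0,0,0,-0.048,0,0,1])

```text
time_s: 10.05
tool_pos: [0.5318, -0.0802, 0.0415]
tool_rot: [0.778, 0.628, 0.0, 0.0]
contact_force: [0.3, 1.9, 1.6]
finger_gap: 0.0005
grasp_force: 0.8
```

Request:
apply_moves(series=[0,0,0,-0.004,0,0,1,0,0,0,-0.008,0,0,1,0,0,0,-0.012,0,0,1,0,0,0,-0.016,0,0,1,0,0,0,-0.02,0,0,1,0,0,0,-0.024,0,0,1,0,0,0,-0.027,0,0,1,0,0,0,-0.029,0,0,1,0,0,0,-0.03,0,0,1,0,0,0,-0.03,0,0,1])

```text
time_s: 11.3
tool_pos: [0.5254, -0.1093, 0.0414]
tool_rot: [0.778, 0.628, -0.0, 0.0]
contact_force: [0.0, -0.4, 1.4]
finger_gap: 0.0006
grasp_force: 0.5
```

Request:
apply_moves(series=[0,0,0,0,0,-0.002,1,0,0,0,0,0,-0.006,1,0,0,0,0,0,-0.015,1,0,0,0,0,0,-0.03,1,0,0,0,0,0,-0.05,1,0,0,0,0,0,-0.08,1,0,0,0,0,0,-0.11,1,0,0,0,0,0,-0.14,1,0,0,0,0,0,-0.16,1,0,0,0,0,0,-0.16,1])

```text
time_s: 12.55
tool_pos: [0.5267, -0.1096, 0.2037]
tool_rot: [0.778, 0.628, 0.001, 0.002]
contact_force: [-0.4, -0.4, 0.1]
finger_gap: 0.0005
grasp_force: 0.0
```

Run:
```python
from h import *
for i in range(3):
    s=ctrl.observe(); im=ctrl.snapshot('scene'); w=ctrl.snapshot('wrist'); print(s['time_s'],s['tool_pos'].round(4),s['contact_force'].round(2))
a=cv2.resize(im[190:290,260:390,::-1],(650,500)); b=w[60:320,150:480,::-1]
cv2.imwrite("pics/s5.png",cv2.resize(np.hstack([a,cv2.resize(b,(650,500))]),(800,308)))
```

```text
12.55 [ 0.5267 -0.1096  0.2037] [-0.43 -0.37  0.14]
12.65 [ 0.5251 -0.1091  0.2007] [-0.59  0.04  0.16]
12.75 [ 0.5246 -0.109   0.1998] [-0.96 -0.55  1.07]
```

View pics/s5.png

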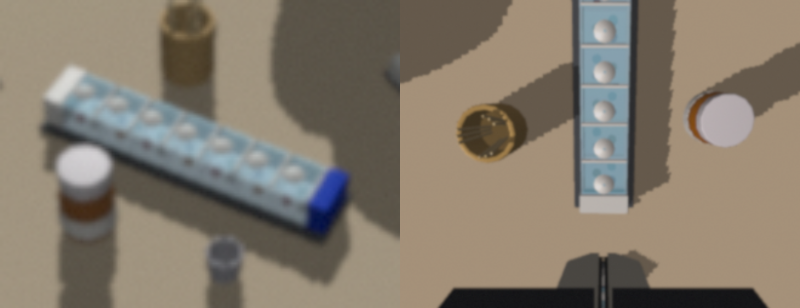

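All seven flaps lie flat, the organiser and its neighbours stand where they were, and the tool is clear above. Handing in.

```bash
python3 -c "
from cell import ctrl
print(ctrl.hand_in())"
```

```text
the job is handed in; nothing more can be done
None
```

I ran the shut fingertips from the blue end to the white end with about 1–2 N on the tool, and the last pictures show all seven flaps shut, nothing visibly moved and the arm clear; the job is handed in, but the hand-in returned no verdict.

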